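# Set the bench length stop and butt the bar against it

### The arm

A 6-joint arm with a two-finger parallel gripper is mounted at the origin on the work surface. World frame = base frame: x ahead of the robot, y to its left, z up, the work surface at z = 0. Lengths are in m, angles in rad, forces in N, time in s.
With the tool pointing down it reaches from about 0.325 to 0.875 m from the base axis. Payload 4.4 kg.
Tool frame: the origin (TCP) lies at the very end of the fingers, on their centre line; the grasp point (between the pads) lies 19 mm behind it; z points along the fingers, x is the direction in which the jaws open and shut, and the axes are right-handed (so a half turn about z gives the same grasp; the last joint's range is limited). The gripper opens to 85 mm and grips with 20 to 120 N. Pads are 22 mm wide; open, the fingers measure 114 mm over their backs; the gripper's body (76 mm by 85 mm) begins 54 mm behind the grasp point. The pads swing forward as they close: fully open they stand 13 mm farther back than shut.
Start: joints at [-1.437, 0.207, 1.542, -0, 1.393, -0.15], TCP at [0.162, -0.552, 0.193] pointing down, gripper open.
Joint ranges: [-2.73, 2.73], [-0.86, 2.22], [0.23, 2.46], [-1.11, 4.25], [0.08, 2.63], [-2.82, 2.82]. Speed limits (rad/s): [2.79, 2.79, 3.14, 3.14, 3.14, 3.14].

### API

Orientations are given as [roll, pitch, yaw] about the fixed x, y, z axes, in that order (R = Rz(yaw) Ry(pitch) Rx(roll)).
In Python, from rig import env, cams, models gives the robot as it stands. The module is installed in compiled form; this text tells all that it offers.
- The arm moves only by the tool move_arm, never from a script. Its argument "deltas" is a list of rows, each a list of 3 entries, a list of its own where there are three numbers: the opening in per cent of the stroke, from 0 (shut) to 100 (fully open), then the shift along the tool's x, y, z in m, then the turn about the tool's z in degrees. A call has exactly 10 rows; each row is the pose to reach, as a shift and turn from the pose commanded when the call began, along the tool's axes at that moment; what a row does not reach only later rows make up. A row lasts 1/10 s, in which the tool goes at most 50 mm and 8.59 degrees, less where a joint would pass 70% of its speed; a pose out of reach is approached as far as the arm can. A call with a gripper value outside its range is refused whole. The fingers move at their own pace and stop on an object; "squeeze" is the grip in N (left out, the last holds). Time passes only in rows, so rows that repeat a pose let the fingers close, or fill a call up. It gives the time, the measured TCP pose, the force and the opening at its end, in the units of the state.
- env.get_state(): the state, without advancing time (a new reading comes with each control period).
- cams.camera(name): name is "scene" or "top" or "wrist"; returns the picture (420x560x3 uint8, blue, green, red); there is no depth.
- cams.camera_info(name): a dict with "fx", "fy", "cx", "cy" (pixels), "cam_to_world" (4x4, takes a point from camera to world coordinates). Camera axes: x right, y up, looking along -z (the intrinsics and any distortion apply to the point x, -y, -z); pixel columns grow to the right and rows downward; lengths in m; the calibration is good to about 2 mm. A picture is of the moment at which its call begins: read the wrist's pose just before it. camera_info takes no time and is no camera call; for the wrist camera it gives the pose at the moment of the call.
- env.hand_in(): hands the job in, once; it reports no verdict.
Trained networks look in the newest picture that a camera, given by its name, has taken for a name from the list of things; names that differ only in an ending like _2 or _b are one class to them, and where a whole thing is asked for, a point or a joint stands for the part that bears it (a point fixed in the world has none). Each returns a list of dicts, best first, with "confidence" (0 to 1); they miss things now and then, are a little off and sometimes report something else, mostly with a low value. They report only what shows in the picture. A call takes as long as a camera call. They do not tell look-alikes from the thing itself.
- models.boxes_of(camera, target): "point" ([x, y, z] in m, in world coordinates, good to about 4 mm: the middle of the surface that is visible of it).
- models.regions_of(camera, target): "mask" (420x560 bool, what is visible of it).
- models.mark_of(camera, target): "point" ([x, y, z] in m, in world coordinates, good to about 4 mm: a listed point, or the origin of a listed thing).
The state is a dict: "time_s": time; "joints": joint angles; "dq": joint speeds; "tau": joint torques, N m; "eef_pos": TCP position; "eef_rot": TCP orientation; "wrist_force": force on the tool from outside, world axes, zero at the start; "moment": the same for the moment, N m; "gripper_width": finger opening in m.
Only numpy, scipy, OpenCV 4.12 (cv2) and the standard library are available. Lean on these libraries where they do the work, as an engineer would, in place of code of your own. Each camera call takes 0.05 s, during which the arm holds its last target.

### The job

On the cutting fence, push the sliding stop along its rail with your fingertips until you feel its spring pin click down into the notch of the clip, and do not run it past the notch or pull on the pin. Then push the long aluminium bar along its channel until its end butts against the stop, gently enough that the stop stays in its notch. Nothing is to be picked up, the bar must not be used to shove the stop along, and the loose things around are left where they are.

Things in the scene. Friction and masses are not known exactly. Their poses are not given: they have to be found in the camera images.
- fence: Fixed plywood board 160 x 600 x 18 mm. Origin on the bench near its middle; local +y = long way, all pushing goes +y; -x = robot's side. Mm in its frame: board top z 18; bar channel centre x -20, 33 wide, between a lip (top z 24, robot's side) and a strip x -3 to +5 (top z 28); steel slide rail centre x +45, 20 wide, top z 34. All run y -290 to +280. Place and yaw vary.
- stop (a joint): Position of the sliding stop, m, 0 to 0.29, growing along fence +y (stop centre at fence y = value - 0.05); starts 0 to 0.08, always before the notch. Grey carriage 50 (x) by 60 (y) mm, 0.4 kg, straddling the rail; push plate at its -y end; a stop arm at its +y end, 12 mm thick, reaches 67 mm in -x across the channel (z 30 to 72 mm). Slides with about 1 N and stays where left.
- stop_push (a point): Middle of the push plate's -y face, the face to push on: 50 mm wide (x), z 42 to 87 mm, this point at z 67, over the rail's centre line, 30 mm in -y from the stop's centre.
- stop_pin (a point): Axis of the stop's spring pin, at the stop's centre, at the height of the rail's top (z 34 mm).
- pin (a joint): Lift of the spring pin, m: 0 when down (on the plain rail, and again when seated in the notch), about 0.002 on the first ridge, 0.005 on the second. Sprung down with 10 N and more. Its black knob, 22 mm wide, stands on the stop, top at z 86 mm; lifting it over 0.009 counts as pulling it.
- notch_seat (a point): Seat of the notch, at rail-top height (z 34 mm); pin seated when stop_pin is here. On a dark clip on the rail, fence y +110 to +190 mm, tab 36 mm farther +x. Two cross ridges: low (z 36) 5.6 mm before, high (z 39) 8 mm after. From 11 mm before the seat the push rises to about 5 N, then dips as the stop springs the last 3 to 5 mm in. Going on past takes about 15 N.
- stop_face (a point): Point on the -y face of the stop arm, where the bar's end must come to lie: over the channel's centre line, at z 33 mm, 18 mm in +y from the stop's centre.
- bar: The long bar: solid aluminium, 30 x 120 x 30 mm, about 0.2 to 0.4 kg, loose in the channel along fence y with 1.5 mm play each side; its middle starts 170 to 210 mm in -y from the fence's origin. Origin at the centre of its underside (z 18 mm), top at z 48. Its y axis points along fence +y.
- bar_tail (a point): Centre of the bar's -y end face, the one to push on (z 33 mm); the strip beside the channel covers its lowest 10 mm.
- bar_nose (a point): Centre of the bar's +y end face (z 33 mm), which goes against the stop arm.
- offcut: Loose bystander: short piece of the same bar, 30 x 55 x 30 mm, on the bench on the robot's side of the fence. Origin at its underside. Leave it.
- tape: Loose bystander: roll of tape, 90 mm across, 24 mm high, flat on the bench beyond the fence. Origin at its underside. Leave it.
- driver: Loose bystander: screwdriver 190 mm long lying on the bench beyond the fence. Origin at its middle. Leave it.
- glue: Loose bystander: small bottle, 44 mm across, 85 mm high, standing on the bench on the robot's side of the fence. Origin at its underside. Leave it.
Things that resemble listed ones, but are neither listed nor needed, are in the scene too. What is shaped like the bar but orange or turquoise is not meant.

How it is judged:
On the way, in this order (a step that is already met when the one before it is completed fails the run):
1. the stop's pin is seated in the notch, the bar not yet against it (y of stop_pin in the frame of notch_seat between -0.003 and 0.003 m and value of joint pin below 0.0015 m and y of bar_nose in the frame of stop_face below -0.02 m), for 0.2 s.
2. the bar's end is against the stop, which is still in its notch (y of stop_pin in the frame of notch_seat between -0.003 and 0.003 m and value of joint pin below 0.0015 m and y of bar_nose in the frame of stop_face above -0.003 m and x of bar in the frame of fence between -0.024 and -0.016 m and z of bar in the frame of fence between 0.014 and 0.022 m), for 0.2 s.
At the end, for the whole second after the job is handed in: The stop's pin is down in the notch (within 3 mm of the seat along the rail, lift under 1.5 mm), the bar lies flat in its channel with its end within 3 mm of the stop arm, and both are at rest (all of step 2 and linear speed of bar below 0.01 m/s and velocity of joint stop between -0.01 and 0.01 m/s); the robot touches nothing.
It fails at once if the stop is run past the notch (over 9 mm beyond its seat) (y of stop_pin in the frame of notch_seat above 0.009 m).
It fails at once if the pin is pulled up (over 9 mm) (value of joint pin above 0.009 m).
It fails at once if the bar is lifted (over 10 mm) (height (world z) of bar above 0.028 m).
It fails at once if the bar shoves the stop while it is not in the notch (contact force between bar and stop above 0.5 N and y of stop_pin in the frame of notch_seat below -0.005 m).
It fails at once if the offcut, tape roll, screwdriver or glue bottle is moved (over 15 mm) (distance of any of offcut, tape, driver, glue from where it was at the start of the episode above 0.015 m).
It also fails if it takes over 64 s, if anything falls off the work surface, if the arm or the gripper's body presses on something with over 40 N, if the wrist force passes 120 N, or if a joint passes its speed limit or range.

## Working session

There is one attempt and no reset: what is moved stays moved. The work goes in short steps, Python scripts to look and compute and a tool call to move; the robot and the scene stay as the last step left them, time stands still between calls to the robot, and variables do not carry over. Pictures are saved under pics/ and viewed, and the job is handed in when it is done.

Besides the shell and the picture viewer there is one more tool, called in YAML: its name, and indented under it one key for each argument. move_arm: Moves the arm, as the interface text tells. Its arguments: {"type":"object","properties":{"deltas":{"type":"array"},"squeeze":{"type":"number"}},"required":["deltas"]}

```bash
mkdir -p pics
python3 - <<'E'
from rig import env,cams,models
import cv2,numpy as np
s=env.get_state();print(s)
for c in ["scene","top"]:
    cv2.imwrite(f"pics/{c}0.png",cams.camera(c))
    for t in ["stop_push","stop_pin","notch_seat","stop_face","bar","bar_tail","bar_nose","fence","glue","offcut"]:
        r=models.mark_of(c,t)
        print(c,t,[(np.round(d["point"],4).tolist(),round(d["confidence"],2)) for d in r[:3]])
print(env.get_state()["time_s"])
E
```

```text
{'time_s': 0.0, 'joints': array([-1.43648240e+00,  2.07448225e-01,  1.54296541e+00,  1.19241839e-05,
        1.39347723e+00, -1.50492767e-01]), 'dq': array([-0.00014355, -0.00147781, -0.00103476,  0.00051219, -0.00073154,
        0.00101486]), 'tau': array([-2.75069635e-05, -3.83034503e+01, -2.91599464e+01, -2.91057386e-04,
        1.03847502e-02,  9.92367362e-07]), 'eef_pos': array([ 0.16144222, -0.55099531,  0.19230439]), 'eef_rot': array([-3.14123649e+00,  2.27047908e-03, -1.28599135e+00]), 'wrist_force': array([-0.06866196, -0.37780377,  0.20584704]), 'moment': array([ 0.03769856, -0.00831474, -0.02832641]), 'gripper_width': 0.08539451251581945}
scene stop_push [([0.6039, 0.0165, 0.0657], 0.76)]
scene stop_pin [([0.6009, 0.0432, 0.0331], 0.71), ([0.429, 0.0861, -0.002], 0.71)]
scene notch_seat [([0.5904, 0.1519, 0.032], 0.48)]
scene stop_face [([0.5332, 0.0526, 0.036], 0.7)]
scene bar [([0.5217, -0.3865, -0.0016], 0.89), ([0.5554, -0.1691, 0.0193], 0.77), ([0.7726, -0.3099, -0.0035], 0.74)]
scene bar_tail [([0.573, -0.3498, 0.0158], 0.98), ([0.4154, -0.5887, 0.0148], 0.77), ([0.5
[... 347 characters left out ...]
top_pin [([0.6007, 0.0473, 0.0286], 0.9)]
top notch_seat [([0.5891, 0.1489, 0.0349], 0.57), ([0.7292, -0.1009, 0.0034], 0.5)]
top stop_face [([0.5332, 0.0545, 0.0324], 0.93)]
top bar [([0.4308, -0.5281, 0.0063], 0.91), ([0.771, -0.3098, -0.0019], 0.79), ([0.3787, -0.2603, 0.0008], 0.73)]
top bar_tail [([0.5595, -0.2239, 0.0288], 0.95), ([0.3851, -0.1973, 0.0192], 0.88), ([0.5689, -0.3496, 0.0135], 0.87)]
top bar_nose [([0.7963, -0.3683, 0.0164], 0.97), ([0.4689, -0.4159, 0.0124], 0.85), ([0.4555, -0.4711, 0.0125], 0.81)]
top fence [([0.5535, 0.0167, 0.0019], 0.66), ([0.4455, -0.1108, 0.0003], 0.51)]
top glue [([0.4478, -0.113, 0.0019], 0.71)]
top offcut [([0.4305, 0.0898, -0.001], 0.57)]
1.1
```

View pics/scene0.png

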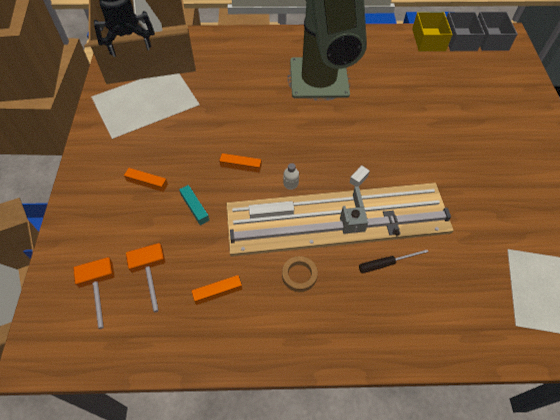

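View pics/top0.png

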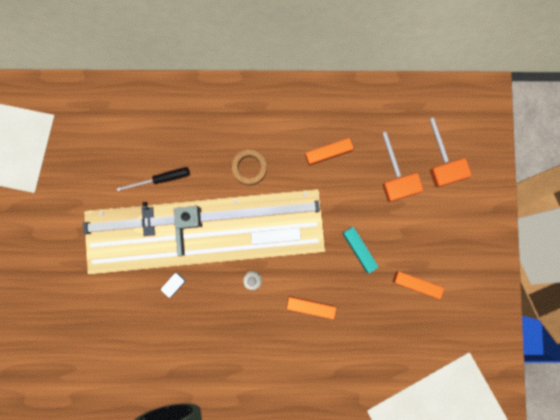

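The scene shows the fence at px (228–452, 185–252), with the silver bar at (271,209), the stop at (354,218), the clip at (393,222) and the glue at (291,176). The top view agrees: bar (275,237), stop (187,217), clip (148,220). Next I fit the fence pose.

```bash
cat > h.py <<'E'
import numpy as np,cv2
def ray(info,px,z):
    px=np.atleast_2d(px).astype(float)
    M=np.array(info["cam_to_world"])
    d=np.c_[(px[:,0]-info["cx"])/info["fx"],-(px[:,1]-info["cy"])/info["fy"],-np.ones(len(px))]
    w=d@M[:3,:3].T;o=M[:3,3]
    return o+w*((z-o[2])/w[:,2])[:,None]
E
python3 - <<'E'
from rig import env,cams,models
from h import *
for c in ["top","scene"]:
    info=cams.camera_info(c); print({k:v for k,v in info.items() if k!="cam_to_world"})
    cams.camera(c)
    m=models.regions_of(c,"fence")
    for r in m[:2]:
        cs,_=cv2.findContours(r["mask"].astype(np.uint8),cv2.RETR_EXTERNAL,cv2.CHAIN_APPROX_NONE)
        k=max(cs,key=cv2.contourArea)[:,0,:]
        W=ray(info,k,0.018)[:,:2]
        print(c,r["confidence"],len(k),cv2.minAreaRect((W*1000).astype(np.float32)))
    for t in ["bar","stop","pin"]:
        for f in (models.boxes_of,):
            r=f(c,t);print(c,t,[(np.round(d["point"],4).tolist(),round(d["confidence"],2)) for d in r[:6]])
E
```

```text
{'fx': 418.011531168481, 'fy': 418.011531168481, 'cx': 278.506266714053, 'cy': 221.1713766372329}
top 0.92 642 ((567.3735961914062, 10.1611328125), (161.4657745361328, 603.72119140625), 5.461879253387451)
top bar [([0.3771, -0.2623, 0.0265], 0.72), ([0.4334, -0.5269, 0.0339], 0.71), ([0.5238, -0.3834, 0.0303], 0.68), ([0.5529, -0.1667, 0.0477], 0.6), ([0.7688, -0.3104, 0.029], 0.59)]
top stop [([0.587, 0.0551, 0.0728], 0.8), ([0.5546, -0.1699, 0.0435], 0.28)]
top pin [([0.6004, 0.0452, 0.0857], 0.45), ([0.432, 0.0835, 0.0317], 0.3)]
{'fx': 451.46259106832076, 'fy': 451.46259106832076, 'cx': 279.2490263408799, 'cy': 206.07892508144076}
scene 0.58 529 ((570.5104370117188, 15.3714599609375), (177.41453552246094, 606.504150390625), 5.469662189483643)
scene bar [([0.5302, -0.3807, 0.0276], 0.95), ([0.5643, -0.173, 0.0488], 0.75), ([0.6055, 0.1479, 0.0202], 0.71), ([0.4424, -0.5247, 0.0297], 0.66), ([0.3866, -0.2627, 0.0273], 0.59), ([0.7802, -0.3092, 0.0284], 0.59)]
scene stop [([0.6089, 0.0463, 0.0689], 0.58)]
scene pin [([0.6044, 0.0465, 0.0899], 0.56)]
```

move_arm:
  deltas:
    - [100, [-0.012, -0.019, 0], 0]
    - [80, [-0.036, -0.056, 0], 0]
    - [60, [-0.06, -0.094, 0], 0]
    - [40, [-0.085, -0.133, 0], 0]
    - [20, [-0.11, -0.172, 0], 0]
    - [0, [-0.137, -0.214, 0], 0]
    - [0, [-0.164, -0.256, 0], 0]
    - [0, [-0.19, -0.297, 0], 0]
    - [0, [-0.215, -0.336, 0], 0]
    - [0, [-0.24, -0.375, 0], 0]
  squeeze: 40

```text
time_s: 2.6
eef_pos: [0.4551, -0.2145, 0.1939]
eef_rot: [-3.141, -0.001, -1.286]
wrist_force: [0.6, -1.6, -0.2]
gripper_width: -0.0001
```

move_arm:
  deltas:
    - [0, [-0.022, -0.035, 0], 2]
    - [0, [-0.044, -0.07, 0], 4]
    - [0, [-0.065, -0.105, 0], 6]
    - [0, [-0.085, -0.135, 0], 8]
    - [0, [-0.1, -0.16, 0], 10]
    - [0, [-0.113, -0.18, 0], 10.9]
    - [0, [-0.122, -0.193, 0], 10.9]
    - [0, [-0.1256, -0.1985, 0], 10.9]
    - [0, [-0.1256, -0.1985, 0], 10.9]
    - [0, [-0.1256, -0.1985, 0], 10.9]

```text
time_s: 3.6
eef_pos: [0.6087, -0.0406, 0.1934]
eef_rot: [3.141, -0.0, -1.477]
wrist_force: [0.3, -0.0, -0.3]
gripper_width: 0.0001
```

Run:
```python
from rig import env,cams,models
from h import *
s=env.get_state();print(s["time_s"],s["eef_pos"],s["eef_rot"],s["wrist_force"],s["gripper_width"],s["joints"])
info=cams.camera_info("wrist")
print(np.round(info["cam_to_world"],3))
cv2.imwrite("pics/w1.png",cams.camera("wrist"))
for t in ["stop_push","stop_pin","notch_seat","stop_face","bar_tail","bar_nose","fence"]:
    r=models.mark_of("wrist",t)
    print(t,[(np.round(d["point"],4).tolist(),round(d["confidence"],2)) for d in r[:3]])
```

```text
3.6 [ 0.60870208 -0.04061015  0.19338312] [ 3.14091462e+00 -3.82932323e-04 -1.47675696e+00] [ 0.26875383 -0.00638802 -0.26667373] 7.808080111971633e-05 [-2.08058043e-01  2.80606657e-01  1.45066520e+00 -5.74656301e-04
  1.41085422e+00  1.26879072e+00]
[[ 0.093  0.953  0.29   0.682]
 [-0.996  0.089  0.027 -0.033]
 [ 0.    -0.291  0.957  0.374]
 [ 0.     0.     0.     1.   ]]
stop_push []
stop_pin []
notch_seat [([0.5905, 0.1496, 0.0313], 0.64)]
stop_face [([0.5301, 0.056, 0.0338], 0.88), ([0.4362, 0.0878, -0.0001], 0.22)]
bar_tail [([0.7539, -0.2516, 0.0152], 0.96), ([0.5654, -0.2321, 0.0383], 0.69), ([0.5736, -0.3568, 0.016], 0.65)]
bar_nose [([0.5541, -0.1074, 0.0379], 0.84), ([0.4687, -0.4174, 0.0136], 0.59)]
fence [([0.5549, 0.0124, 0.0011], 0.66), ([0.5312, 0.0572, 0.0316], 0.58), ([0.5512, -0.1051, 0.0341], 0.44)]
```

View pics/w1.png

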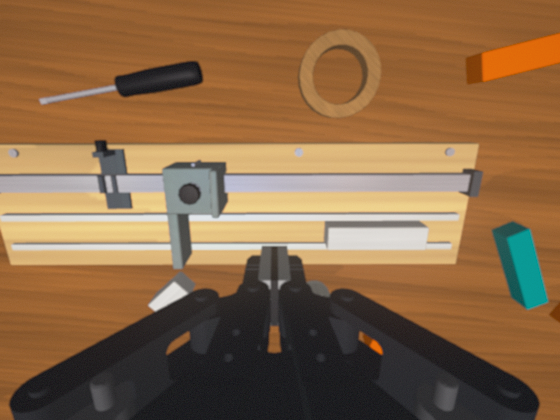

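The wrist view shows the rail horizontal in the image (row 183), the stop knob at (189,193), the clip at (100–130,150–208) and the bar's top from (327,223) to (427,223). Image right is fence -y, so the tool is aligned with the fence.

Run:
```python
from rig import env,cams,models
from h import *
info=cams.camera_info("wrist");print(info["fx"],info["cx"],info["cy"], env.get_state()["time_s"])
P={"knob":((189,193),.086),"railL":((30,183),.034),"railR":((440,183),.034),"stripL":((20,216),.028),"stripR":((440,216),.028),"plateTop":((226,165),.087),"plateTop2":((226,208),.087),"plateBot":((226,190),.087),
"barTailTop":((426,224),.048),"barNoseTop":((327,224),.048),"barTail2":((427,248),.048),"boardTR":((478,145),.018),"boardBR":((456,265),.018),"clipL":((106,208),.036),"clipR":((131,208),.036),"clipTR":((124,150),.036),"ridge1":((114,184),.036),"ridge2":((104,184),.039)}
a=-1.4768+np.pi/2;ux=np.array([np.cos(a),np.sin(a)]);uy=np.array([-np.sin(a),np.cos(a)])
o=np.array([.556,.014])
for k,(p,z) in P.items():
    w=ray(info,p,z)[0];print(k,np.round(w,4),"loc",np.round([(w[:2]-o)@ux,(w[:2]-o)@uy],4))
im=cv2.imread("pics/w1.png")
cv2.imwrite("pics/w1z.png",cv2.resize(im[130:280,70:270],None,fx=4,fy=4,interpolation=cv2.INTER_CUBIC))
```

```text
294.14547012737006 273.95430312040025 206.20853682545524 4.0
knob [0.6011 0.046  0.086 ] loc [0.0479 0.0276]
railL [0.5811 0.2474 0.034 ] loc [0.0469 0.23  ]
railR [ 0.6264 -0.2351  0.034 ] loc [ 0.0467 -0.2546]
stripL [0.5355 0.2709 0.028 ] loc [0.0037 0.2577]
stripR [ 0.5843 -0.2494  0.028 ] loc [ 0.0035 -0.2649]
plateTop [0.6331 0.0099 0.087 ] loc [ 0.0764 -0.0114]
plateTop2 [0.589  0.0078 0.087 ] loc [ 0.0323 -0.0093]
plateBot [0.608  0.0087 0.087 ] loc [ 0.0512 -0.0102]
barTailTop [ 0.5787 -0.223   0.048 ] loc [ 0.0003 -0.238 ]
barNoseTop [ 0.5677 -0.1065  0.048 ] loc [ 0.0004 -0.121 ]
barTail2 [ 0.5484 -0.2317  0.048 ] loc [-0.0307 -0.2439]
boardTR [ 0.6733 -0.2778  0.018 ] loc [ 0.0894 -0.3015]
boardBR [ 0.5151 -0.295   0.018 ] loc [-0.0697 -0.3038]
clipL [0.5589 0.1591 0.036 ] loc [0.0166 0.1441]
clipR [0.5618 0.129  0.036 ] loc [0.0165 0.114 ]
clipTR [0.6307 0.1337 0.036 ] loc [0.0856 0.1122]
ridge1 [0.5897 0.1476 0.036 ] loc [0.0461 0.1298]
ridge2 [0.5894 0.1576 0.039 ] loc [0.0468 0.1398]
```

View pics/w1z.png

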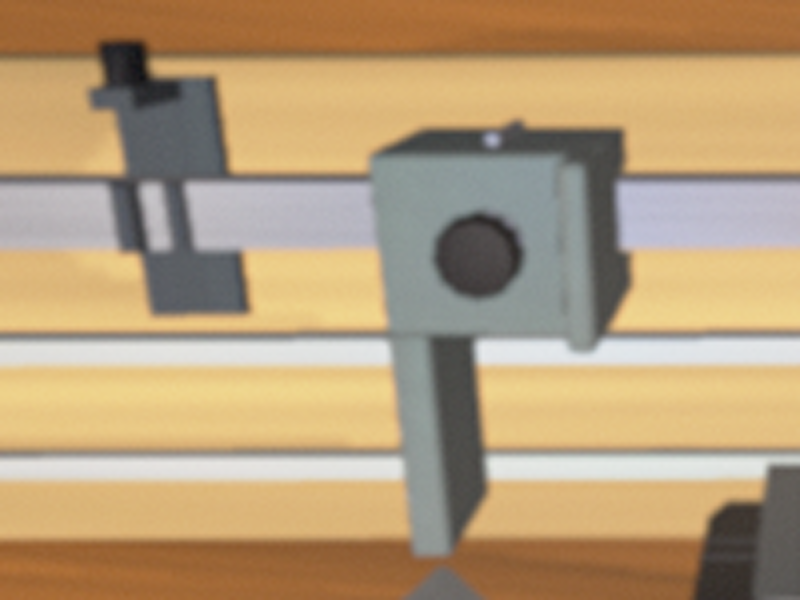

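move_arm:
  deltas:
    - [0, [0, 0, 0.01], 0]
    - [0, [0, 0, 0.025], 0]
    - [0, [0, 0, 0.045], 0]
    - [0, [0, 0, 0.065], 0]
    - [0, [0, 0, 0.085], 0]
    - [0, [0, 0, 0.105], 0]
    - [0, [0, 0, 0.12], 0]
    - [0, [-0.004, 0, 0.128], 0]
    - [0, [-0.01, 0, 0.131], 0]
    - [0, [-0.015, 0, 0.131], 0]

```text
time_s: 5.0
eef_pos: [0.6077, -0.0242, 0.0623]
eef_rot: [3.141, 0.0, -1.476]
wrist_force: [-0.1, -0.1, 0.4]
gripper_width: -0.0001
```

move_arm:
  deltas:
    - [0, [-0.004, 0, 0], 0]
    - [0, [-0.01, 0, 0], 0]
    - [0, [-0.016, 0, 0], 0]
    - [0, [-0.022, 0, 0], 0]
    - [0, [-0.028, 0, 0], 0]
    - [0, [-0.034, 0, 0], 0]
    - [0, [-0.04, 0, 0], 0]
    - [0, [-0.045, 0, 0], 0]
    - [0, [-0.048, 0, 0], 0]
    - [0, [-0.05, 0, 0], 0]

```text
time_s: 6.0
eef_pos: [0.603, 0.0252, 0.0624]
eef_rot: [3.142, -0.0, -1.476]
wrist_force: [-0.1, 0.5, 0.8]
gripper_width: 0.0002
```

```bash
cat > look.py <<'E'
import sys
from rig import env,cams,models
from h import *
s=env.get_state()
a=-1.4768+np.pi/2;ux=np.array([np.cos(a),np.sin(a)]);uy=np.array([-np.sin(a),np.cos(a)])
o=np.array([.556,.014])
L=lambda w:np.round([(w[:2]-o)@ux,(w[:2]-o)@uy,w[2]],4)
f=s["wrist_force"]
print(s["time_s"],"tcp",L(s["eef_pos"]),"F loc",np.round([f[:2]@ux,f[:2]@uy,f[2]],2))
info=cams.camera_info("wrist")
im=cams.camera("wrist");cv2.imwrite(f"pics/{sys.argv[1]}.png",im)
for t in ["stop_pin","notch_seat","stop_face","bar_nose","bar_tail"][:int(sys.argv[2])]:
    r=models.mark_of("wrist",t)
    print(t,[(L(d["point"]).tolist(),round(d["confidence"],2)) for d in r[:2]])
E
python3 look.py w2 2
```

```text
6.0 tcp [0.0479 0.0067 0.0624] F loc [-0.03  0.46  0.76]
stop_pin []
notch_seat [([0.0465, 0.1321, 0.0314], 0.71)]
```

View pics/w2.png

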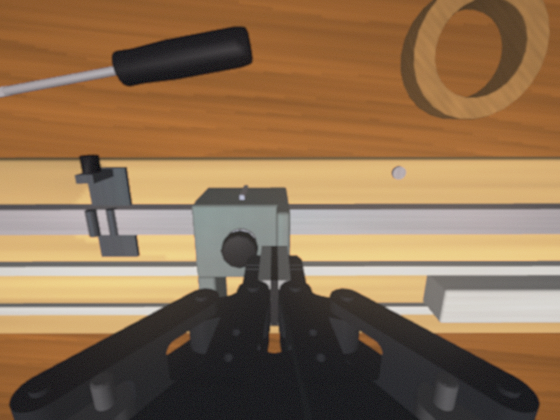

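Run:
```python
from rig import env,cams,models
from h import *
a=-1.4768+np.pi/2;ux=np.array([np.cos(a),np.sin(a)]);uy=np.array([-np.sin(a),np.cos(a)]);o=np.array([.556,.014])
L=lambda w:np.round([(w[:2]-o)@ux,(w[:2]-o)@uy,w[2]],4)
info=cams.camera_info("wrist")
for k,p,z in [("knob",(239,249),.086),("plate top R",(289,195),.087),("carr L",(196,205),.075),("r1",(112,222),.036),("r2",(93,222),.039),("tip",(274,250),.0624)]:
    print(k,L(ray(info,p,z)[0]))
im=cv2.imread("pics/w2.png")
cv2.imwrite("pics/w2z.png",cv2.resize(im[150:320,70:320],None,fx=3.2,fy=3.2,interpolation=cv2.INTER_CUBIC))
```

```text
knob [0.0476 0.0274 0.086 ]
plate top R [ 0.0805 -0.0013  0.087 ]
carr L [0.0712 0.0536 0.075 ]
r1 [0.0462 0.1283 0.036 ]
r2 [0.0473 0.1406 0.039 ]
tip [0.0358 0.0069 0.0624]
```

View pics/w2z.png

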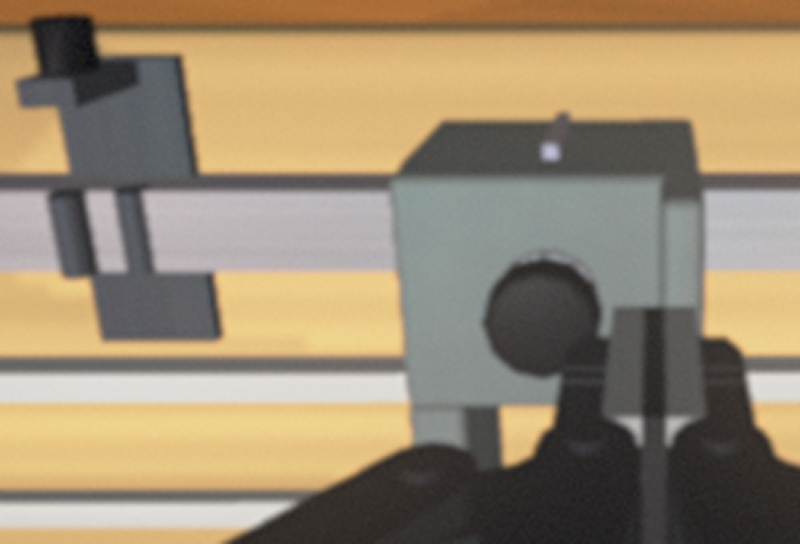

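The wrist view shows the knob at (239,249), unmoved, while the fingertips at (274,250) already overlap the push plate with no force. The tips must be higher than the stated TCP. I'll check from the other cameras before going further.

Run:
```python
from rig import env,cams
from h import *
s=env.get_state();print(s["time_s"],s["eef_pos"],s["gripper_width"],s["joints"])
out=[]
for c in ["scene","top"]:
    info=cams.camera_info(c);im=cams.camera(c)
    M=np.linalg.inv(np.array(info["cam_to_world"]))
    p=M[:3,:3]@s["eef_pos"]+M[:3,3]; u=info["cx"]+info["fx"]*p[0]/-p[2];v=info["cy"]-info["fy"]*p[1]/-p[2]
    print(c,u,v)
    u0,v0=int(u)-50,int(v)-50
    cr=cv2.resize(im[max(v0,0):v0+100,max(u0,0):u0+100],(400,400),interpolation=cv2.INTER_CUBIC)
    cv2.circle(cr,(int((u-u0)*4),int((v-v0)*4)),3,(0,0,255),-1); out.append(cr)
cv2.imwrite("pics/c3.png",np.hstack(out))
```

```text
6.15 [0.6030872  0.02484618 0.06246738] 1.0940288813904186e-05 [-1.02056915e-01  3.99260870e-01  1.58201078e+00 -1.25370462e-04
  1.16033910e+00  1.37416913e+00]
scene 346.17794319508903 218.40951314701525
top 194.26279665419528 215.49169391191418
```

View pics/c3.png

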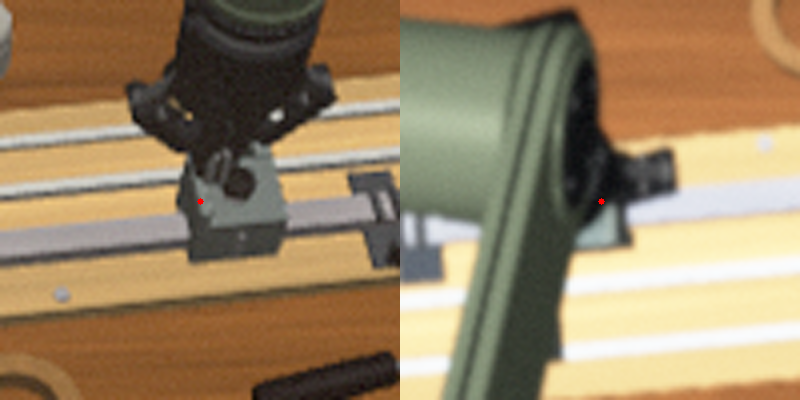

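Run:
```python
from rig import env,cams
from h import *
a=-1.4768+np.pi/2;ux=np.array([np.cos(a),np.sin(a)]);uy=np.array([-np.sin(a),np.cos(a)]);o=np.array([.556,.014])
L=lambda w:np.round([(w[:2]-o)@ux,(w[:2]-o)@uy,w[2]],4)
sc=cams.camera_info("scene");wr=cams.camera_info("wrist")
for z in (.0625,.075,.087,.1,.11):
    print("scene",L(ray(sc,(351.5,212),z)[0]),"wrist",L(ray(wr,(274,248),z)[0]))
im=cams.camera("scene");cv2.imwrite("pics/s4.png",cv2.resize(im[170:250,310:400],None,fx=8,fy=8,interpolation=cv2.INTER_CUBIC)[:600,:])
```

```text
scene [0.0301 0.0241 0.0625] wrist [0.0373 0.0067 0.0625]
scene [0.0376 0.0208 0.075 ] wrist [0.0431 0.0067 0.075 ]
scene [0.0448 0.0176 0.087 ] wrist [0.0487 0.0067 0.087 ]
scene [0.0525 0.0141 0.1   ] wrist [0.0548 0.0067 0.1   ]
scene [0.0585 0.0114 0.11  ] wrist [0.0594 0.0067 0.11  ]
```

View pics/s4.png

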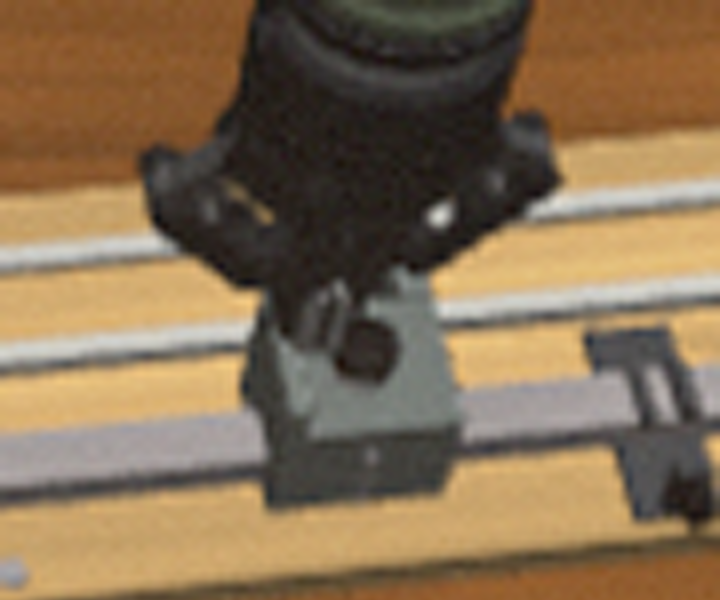

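Both the wrist tip at (274,248) and the scene view put the finger ends at z ≈ 0.10–0.11, about 45 mm short of the reported TCP. They are above the plate, and nothing has been touched. I'll back off, go lower, and recheck.

move_arm:
  deltas:
    - [0, [0.01, 0, 0], 0]
    - [0, [0.022, 0, 0], 0]
    - [0, [0.034, 0, 0], 0]
    - [0, [0.044, 0, 0], 0]
    - [0, [0.05, 0, 0.004], 0]
    - [0, [0.052, 0, 0.012], 0]
    - [0, [0.052, 0, 0.02], 0]
    - [0, [0.052, 0, 0.028], 0]
    - [0, [0.052, 0, 0.033], 0]
    - [0, [0.052, 0, 0.035], 0]

```text
time_s: 7.3
eef_pos: [0.6071, -0.0263, 0.0262]
eef_rot: [3.14, 0.001, -1.476]
wrist_force: [0.5, 1.0, -0.8]
gripper_width: -0.0003
```

```bash
python3 look.py w5 1
```

```text
7.3 tcp [ 0.0471 -0.0449  0.0262] F loc [ 0.59  0.96 -0.81]
stop_pin []
```

View pics/w5.png

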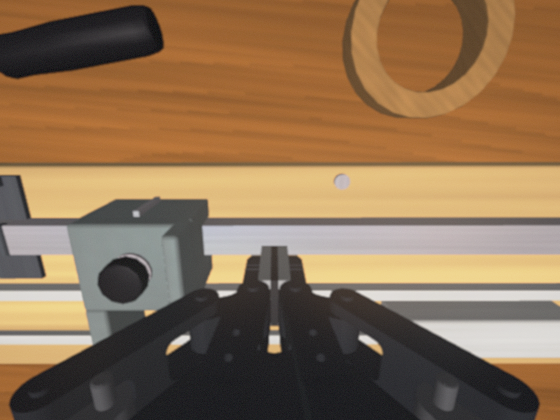

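move_arm:
  deltas:
    - [0, [-0.005, 0, 0], 0]
    - [0, [-0.012, 0, 0], 0]
    - [0, [-0.018, 0, 0], 0]
    - [0, [-0.024, 0, 0], 0]
    - [0, [-0.029, 0, 0], 0]
    - [0, [-0.033, 0, 0], 0]
    - [0, [-0.037, 0, 0], 0]
    - [0, [-0.041, 0, 0], 0]
    - [0, [-0.044, 0, 0], 0]
    - [0, [-0.045, 0, 0], 0]

```text
time_s: 8.4
eef_pos: [0.6038, 0.0183, 0.0275]
eef_rot: [-3.141, 0.0, -1.476]
wrist_force: [-0.7, -1.5, 1.0]
gripper_width: -0.0001
```

```bash
python3 look.py w6 2
```

```text
8.4 tcp [ 0.048  -0.0002  0.0275] F loc [-0.79 -1.42  0.96]
stop_pin [([-0.0163, -0.122, 0.0376], 0.37), ([-0.0183, 0.0579, 0.0348], 0.16)]
notch_seat [([0.045, 0.1358, 0.0314], 0.91)]
```

View pics/w6.png

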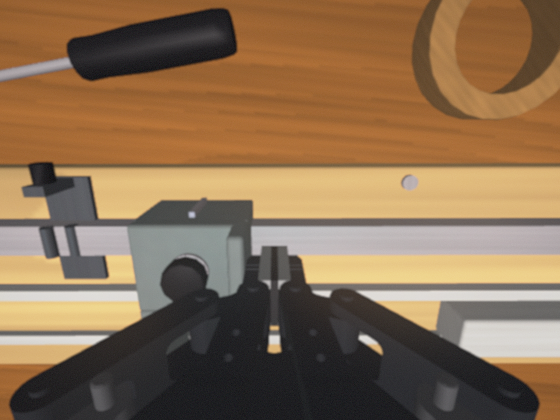

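```bash
cat > px.py <<'E'
import sys,json
from rig import cams
from h import *
a=-1.4768+np.pi/2;ux=np.array([np.cos(a),np.sin(a)]);uy=np.array([-np.sin(a),np.cos(a)]);o=np.array([.556,.014])
L=lambda w:np.round([(w[:2]-o)@ux,(w[:2]-o)@uy,w[2]],4).tolist()
i=cams.camera_info("wrist")
for n,u,v,z in json.loads(sys.argv[1]): print(n,L(ray(i,(u,v),z)[0]))
E
python3 px.py '[["knob",184,279,0.086],["r1",71.5,241,0.036],["r2",48.5,241,0.039],["plate",243.5,240,0.087]]'
python3 -c "
import cv2;im=cv2.imread('pics/w6.png');cv2.imwrite('pics/w6z.png',cv2.resize(im[150:330,20:290],None,fx=2.9,fy=2.9,interpolation=cv2.INTER_CUBIC))"
```

```text
knob [0.0486, 0.0425, 0.086]
r1 [0.0461, 0.1289, 0.036]
r2 [0.0474, 0.1411, 0.039]
plate [0.0689, 0.0138, 0.087]
```

View pics/w6z.png

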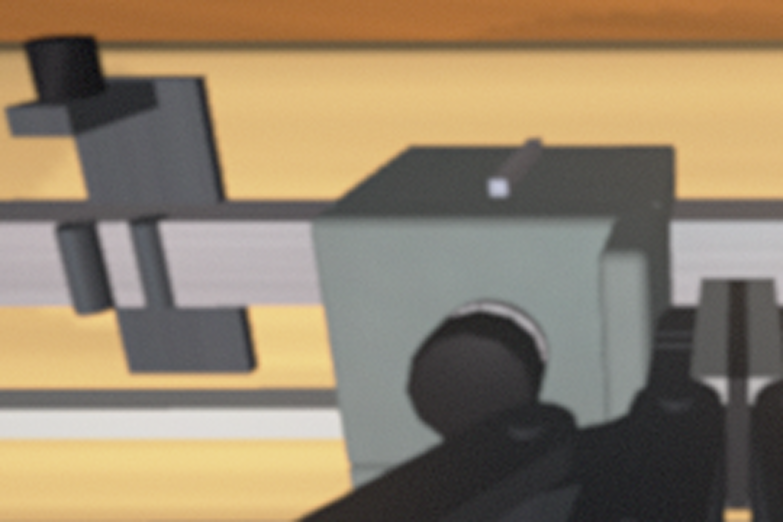

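Contact is made and the stop moved with the hand. The knob is now at (184,279), fence y ≈ 0.0425, the ridges put the seat at ≈ 0.1335, and the push force is 1.4 N. About 91 mm remains.

move_arm:
  deltas:
    - [0, [-0.004, 0, 0], 0]
    - [0, [-0.012, 0, 0], 0]
    - [0, [-0.02, 0, 0], 0]
    - [0, [-0.028, 0, 0], 0]
    - [0, [-0.036, 0, 0], 0]
    - [0, [-0.044, 0, 0], 0]
    - [0, [-0.052, 0, 0], 0]
    - [0, [-0.059, 0, 0], 0]
    - [0, [-0.064, 0, 0], 0]
    - [0, [-0.067, 0, 0], 0]

```text
time_s: 9.55
eef_pos: [0.5972, 0.0854, 0.0274]
eef_rot: [3.141, 0.0, -1.476]
wrist_force: [-0.3, -1.2, -0.4]
gripper_width: 0.0001
```

```bash
python3 look.py w7 2;python3 -c "
import cv2;im=cv2.imread('pics/w7.png');cv2.imwrite('pics/w7z.png',cv2.resize(im[150:330,60:330],None,fx=2.9,fy=2.9,interpolation=cv2.INTER_CUBIC))"
```

```text
9.55 tcp [0.0477 0.0672 0.0274] F loc [-0.43 -1.14 -0.43]
stop_pin []
notch_seat []
```

View pics/w7z.png

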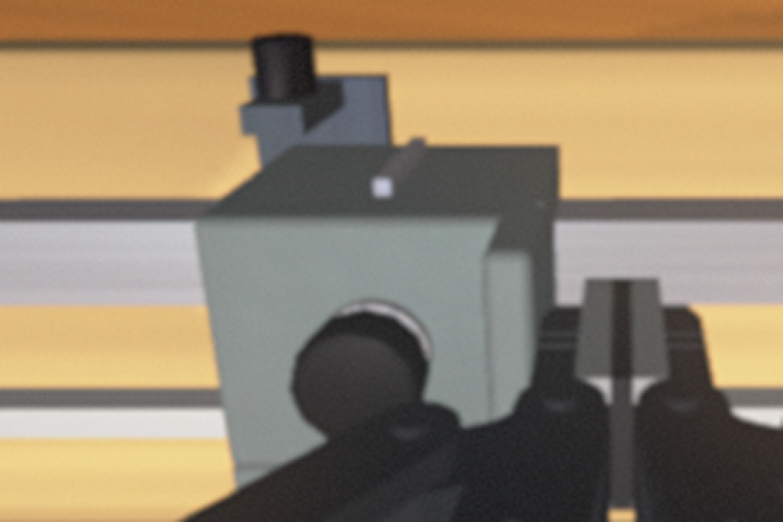

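move_arm:
  deltas:
    - [0, [-0.001, 0, 0], 0]
    - [0, [-0.002, 0, 0], 0]
    - [0, [-0.003, 0, 0], 0]
    - [0, [-0.004, 0, 0], 0]
    - [0, [-0.005, 0, 0], 0]
    - [0, [-0.006, 0, 0], 0]
    - [0, [-0.007, 0, 0], 0]
    - [0, [-0.008, 0, 0], 0]
    - [0, [-0.009, 0, 0], 0]
    - [0, [-0.01, 0, 0], 0]

```text
time_s: 10.7
eef_pos: [0.5966, 0.0946, 0.0275]
eef_rot: [-3.141, 0.0, -1.476]
wrist_force: [0.7, -0.5, 0.1]
gripper_width: 0.0002
```

move_arm:
  deltas:
    - [0, [-0.0004, 0, 0], 0]
    - [0, [-0.0008, 0, 0], 0]
    - [0, [-0.0012, 0, 0], 0]
    - [0, [-0.0016, 0, 0], 0]
    - [0, [-0.002, 0, 0], 0]
    - [0, [-0.0024, 0, 0], 0]
    - [0, [-0.0028, 0, 0], 0]
    - [0, [-0.003, 0, 0], 0]
    - [0, [-0.003, 0, 0], 0]
    - [0, [-0.003, 0, 0], 0]

```text
time_s: 11.7
eef_pos: [0.5961, 0.0976, 0.0274]
eef_rot: [3.141, 0.0, -1.476]
wrist_force: [1.0, -1.2, 0.7]
gripper_width: -0.0006
```

move_arm:
  deltas:
    - [0, [-0.0004, 0, 0], 0]
    - [0, [-0.0008, 0, 0], 0]
    - [0, [-0.0012, 0, 0], 0]
    - [0, [-0.0016, 0, 0], 0]
    - [0, [-0.002, 0, 0], 0]
    - [0, [-0.002, 0, 0], 0]
    - [0, [-0.002, 0, 0], 0]
    - [0, [-0.002, 0, 0], 0]
    - [0, [-0.002, 0, 0], 0]
    - [0, [-0.002, 0, 0], 0]

```text
time_s: 12.7
eef_pos: [0.596, 0.0993, 0.0275]
eef_rot: [3.142, -0.0, -1.476]
wrist_force: [0.1, -4.1, -0.4]
gripper_width: -0.0001
```

The force has begun to rise to 4 N, as expected about 10 mm before the seat. I'll continue in small steps.

move_arm:
  deltas:
    - [0, [-0.0004, 0, 0], 0]
    - [0, [-0.0008, 0, 0], 0]
    - [0, [-0.0012, 0, 0], 0]
    - [0, [-0.0016, 0, 0], 0]
    - [0, [-0.002, 0, 0], 0]
    - [0, [-0.002, 0, 0], 0]
    - [0, [-0.002, 0, 0], 0]
    - [0, [-0.002, 0, 0], 0]
    - [0, [-0.002, 0, 0], 0]
    - [0, [-0.002, 0, 0], 0]

```text
time_s: 13.7
eef_pos: [0.5958, 0.101, 0.0275]
eef_rot: [3.141, -0.001, -1.476]
wrist_force: [0.3, -5.1, -0.5]
gripper_width: 0.0001
```

move_arm:
  deltas:
    - [0, [-0.0004, 0, 0], 0]
    - [0, [-0.0008, 0, 0], 0]
    - [0, [-0.0012, 0, 0], 0]
    - [0, [-0.0015, 0, 0], 0]
    - [0, [-0.0015, 0, 0], 0]
    - [0, [-0.0015, 0, 0], 0]
    - [0, [-0.0015, 0, 0], 0]
    - [0, [-0.0015, 0, 0], 0]
    - [0, [-0.0015, 0, 0], 0]
    - [0, [-0.0015, 0, 0], 0]

```text
time_s: 14.7
eef_pos: [0.5957, 0.1031, 0.0275]
eef_rot: [-3.142, 0.0, -1.476]
wrist_force: [-0.3, -1.5, -0.1]
gripper_width: -0.0
```

```bash
python3 look.py w8 1;python3 -c "
import cv2;im=cv2.imread('pics/w8.png');cv2.imwrite('pics/w8z.png',cv2.resize(im[150:330,60:330],None,fx=2.9,fy=2.9,interpolation=cv2.INTER_CUBIC))"
```

```text
14.7 tcp [0.0479 0.085  0.0275] F loc [-0.46 -1.43 -0.13]
stop_pin [([-0.0202, 0.145, 0.0325], 0.47)]
```

View pics/w8z.png

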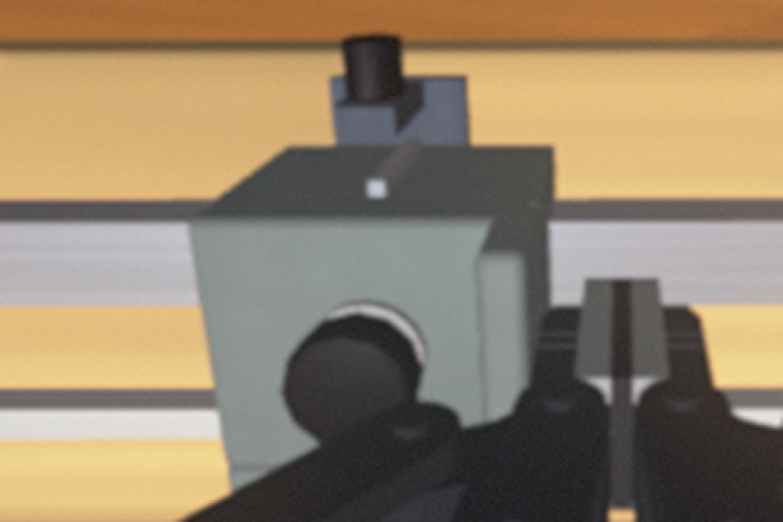

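move_arm:
  deltas:
    - [0, [-0.0002, 0, 0], 0]
    - [0, [-0.0004, 0, 0], 0]
    - [0, [-0.0006, 0, 0], 0]
    - [0, [-0.0008, 0, 0], 0]
    - [0, [-0.001, 0, 0], 0]
    - [0, [-0.001, 0, 0], 0]
    - [0, [-0.001, 0, 0], 0]
    - [0, [-0.001, 0, 0], 0]
    - [0, [-0.001, 0, 0], 0]
    - [0, [-0.001, 0, 0], 0]

```text
time_s: 15.8
eef_pos: [0.5956, 0.104, 0.0275]
eef_rot: [-3.142, 0.0, -1.476]
wrist_force: [-0.6, 0.3, -0.6]
gripper_width: 0.0001
```

```bash
python3 look.py w9 1;python3 -c "
import cv2;im=cv2.imread('pics/w9.png');cv2.imwrite('pics/w9z.png',cv2.resize(im[150:330,60:330],None,fx=2.9,fy=2.9,interpolation=cv2.INTER_CUBIC))"
```

```text
15.8 tcp [0.0479 0.0859 0.0275] F loc [-0.62  0.35 -0.56]
stop_pin []
```

View pics/w9z.png

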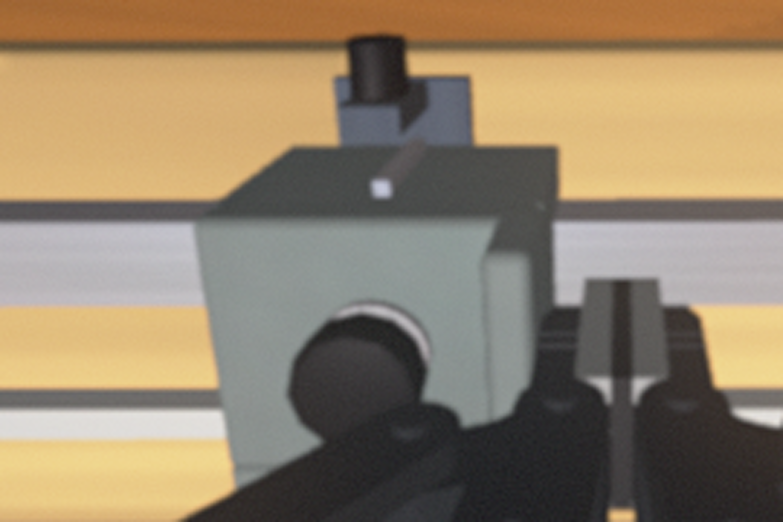

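The stop sprang ahead of the fingers. It stayed put while the hand advanced 0.9 mm, with force near 0. A gentle nudge will check that it is held.

move_arm:
  deltas:
    - [0, [-0.0002, 0, 0], 0]
    - [0, [-0.0004, 0, 0], 0]
    - [0, [-0.0006, 0, 0], 0]
    - [0, [-0.0008, 0, 0], 0]
    - [0, [-0.001, 0, 0], 0]
    - [0, [-0.001, 0, 0], 0]
    - [0, [-0.001, 0, 0], 0]
    - [0, [-0.001, 0, 0], 0]
    - [0, [-0.001, 0, 0], 0]
    - [0, [-0.001, 0, 0], 0]

```text
time_s: 16.9
eef_pos: [0.5955, 0.105, 0.0275]
eef_rot: [-3.142, -0.0, -1.476]
wrist_force: [0.8, 0.2, -0.8]
gripper_width: 0.0001
```

move_arm:
  deltas:
    - [0, [-0.0002, 0, 0], 0]
    - [0, [-0.0004, 0, 0], 0]
    - [0, [-0.0006, 0, 0], 0]
    - [0, [-0.0008, 0, 0], 0]
    - [0, [-0.0008, 0, 0], 0]
    - [0, [-0.0008, 0, 0], 0]
    - [0, [-0.0008, 0, 0], 0]
    - [0, [-0.0008, 0, 0], 0]
    - [0, [-0.0008, 0, 0], 0]
    - [0, [-0.0008, 0, 0], 0]

```text
time_s: 17.9
eef_pos: [0.5954, 0.1058, 0.0275]
eef_rot: [3.142, -0.0, -1.476]
wrist_force: [-0.2, 0.1, -0.6]
gripper_width: -0.0003
```

```bash
python3 look.py w10 1;python3 -c "
import cv2;im=cv2.imread('pics/w10.png');cv2.imwrite('pics/w10z.png',cv2.resize(im[150:330,60:330],None,fx=2.9,fy=2.9,interpolation=cv2.INTER_CUBIC))
import numpy as np
A=[cv2.cvtColor(cv2.imread(f'pics/w{i}.png'),cv2.COLOR_BGR2GRAY).astype(np.float32) for i in (7,8,9,10)]
w=cv2.createHanningWindow((90,50),cv2.CV_32F)
for k in range(3):
  # body edge rows 215-250, cols 110-200 ; peg rows155-190
  f=lambda a:a[212:262,110:200]
  g=lambda a:a[155:205,150:240]
  print(cv2.phaseCorrelate(f(A[k]),f(A[k+1]),w),cv2.phaseCorrelate(g(A[k]),g(A[k+1]),w))
"
```

```text
17.9 tcp [0.0479 0.0877 0.0275] F loc [-0.17  0.07 -0.62]
stop_pin []
((-1.6422005711301324, 0.5850671171146331), 0.9212256846957737) ((27.660459286726628, 0.5623929468439215), 0.3541278235117594)
((1.419650114922291, -0.08029090434832398), 0.7218673027886284) ((1.471609226572248, -0.10606043476969162), 0.9100822643703884)
((-6.2320974946712795, -0.41301769625489015), 0.5450260872311062) ((2.954947388680779, 0.018779271288693167), 0.9110842297871907)
```

View pics/w10z.png

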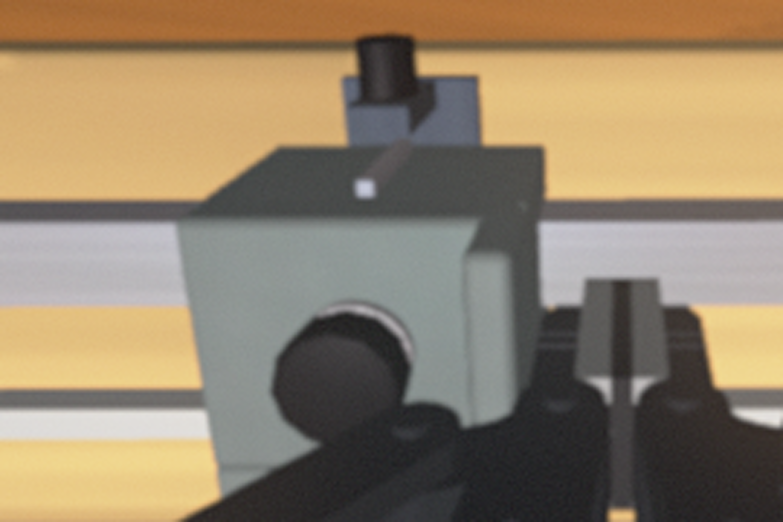

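On the last step the stop jumped about 3 mm ahead of the fingers: the knob moved left to zoom (342,378) and the force stayed at 0. The estimated pin position is 0.133 against a seat of 0.1335, so it clicked in. I'll back away, lift, and check.

move_arm:
  deltas:
    - [0, [0.005, 0, 0], 0]
    - [0, [0.015, 0, 0], 0]
    - [0, [0.03, 0, 0], 0]
    - [0, [0.045, 0, 0], 0]
    - [0, [0.06, 0, -0.01], 0]
    - [0, [0.08, 0, -0.03], 0]
    - [0, [0.1, 0, -0.055], 0]
    - [0, [0.12, 0, -0.08], 0]
    - [0, [0.13, 0, -0.1], 0]
    - [0, [0.135, 0, -0.11], 0]

```text
time_s: 19.0
eef_pos: [0.61, -0.0313, 0.141]
eef_rot: [-3.137, -0.002, -1.479]
wrist_force: [0.1, -0.0, 0.7]
gripper_width: -0.0004
```

```bash
python3 look.py w11 5;python3 -c "
import cv2;im=cv2.imread('pics/w11.png');cv2.imwrite('pics/w11z.png',cv2.resize(im[130:310,0:270],None,fx=2.9,fy=2.9,interpolation=cv2.INTER_CUBIC))"
```

```text
19.0 tcp [ 0.0495 -0.0502  0.141 ] F loc [ 0.09 -0.01  0.69]
stop_pin [([0.0478, 0.1357, 0.036], 0.88)]
notch_seat [([-0.0232, 0.1539, 0.0347], 0.24)]
stop_face [([-0.0211, 0.1517, 0.0315], 0.98)]
bar_nose [([-0.0156, -0.1212, 0.0321], 0.95)]
bar_tail [([-0.0158, -0.2448, 0.0367], 0.79), ([0.173, -0.2867, 0.0147], 0.72)]
```

View pics/w11.png

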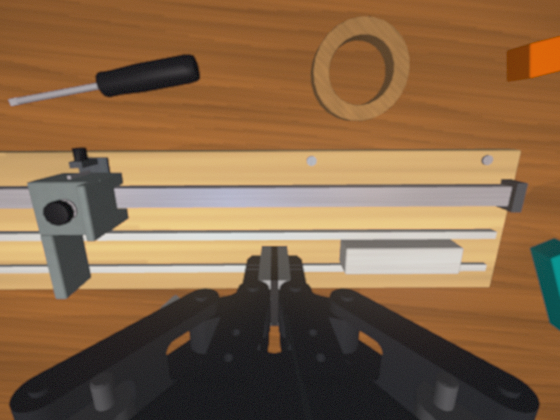

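View pics/w11z.png

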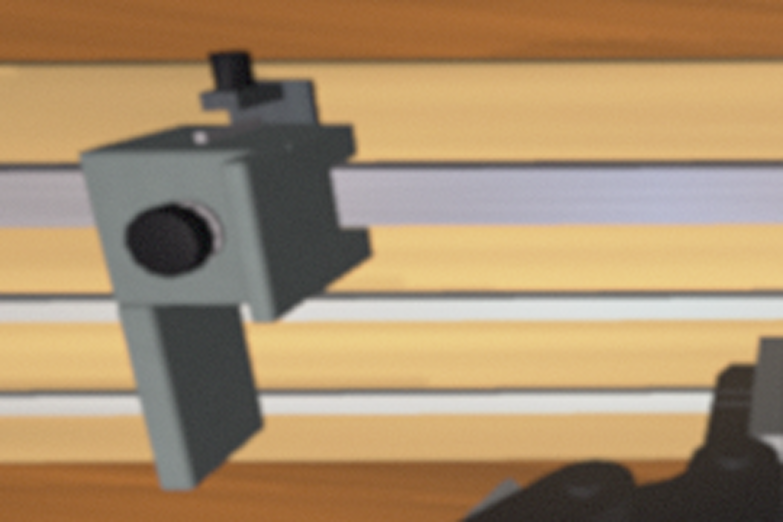

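The bar is still untouched, with its nose at (342,250) and tail at (461,250). The stop's marks give a pin position of 0.134–0.136 against a seat of 0.1335. Now I go behind the bar.

move_arm:
  deltas:
    - [0, [0.015, 0.004, 0], 0]
    - [0, [0.04, 0.011, 0], 0]
    - [0, [0.07, 0.02, 0], 0]
    - [0, [0.105, 0.03, 0], 0]
    - [0, [0.14, 0.04, 0], 0]
    - [0, [0.175, 0.05, 0], 0]
    - [0, [0.205, 0.058, 0], 0]
    - [0, [0.225, 0.064, 0.02], 0]
    - [0, [0.235, 0.066, 0.05], 0]
    - [0, [0.238, 0.066, 0.08], 0]

```text
time_s: 20.3
eef_pos: [0.5641, -0.2742, 0.0564]
eef_rot: [-3.142, -0.001, -1.478]
wrist_force: [-0.8, 0.2, 0.1]
gripper_width: 0.0
```

move_arm:
  deltas:
    - [0, [0, 0, 0.005], 0]
    - [0, [0, 0, 0.01], 0]
    - [0, [0, 0, 0.015], 0]
    - [0, [0, 0, 0.02], 0]
    - [0, [0, 0, 0.023], 0]
    - [0, [0, 0, 0.025], 0]
    - [0, [0, 0, 0.025], 0]
    - [0, [0, 0, 0.025], 0]
    - [0, [0, 0, 0.025], 0]
    - [0, [0, 0, 0.025], 0]

```text
time_s: 21.3
eef_pos: [0.5651, -0.2719, 0.0328]
eef_rot: [-3.141, -0.0, -1.476]
wrist_force: [-0.6, -0.8, -0.0]
gripper_width: 0.0001
```

```bash
python3 look.py w12 0
```

```text
21.3 tcp [-0.0178 -0.2855  0.0328] F loc [-0.72 -0.71 -0.02]
```

View pics/w12.png

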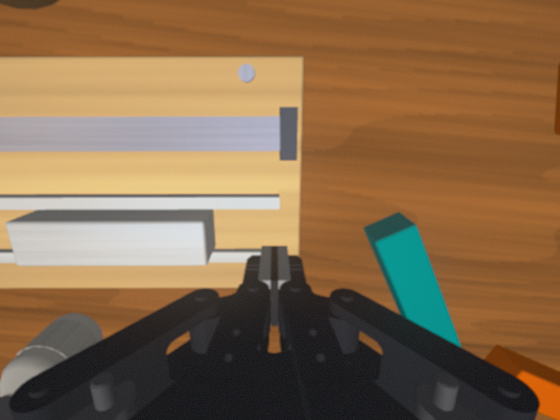

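The view shows the bar's tail at (213,240), the fingertips at (274,247) in line with the channel, and the teal look-alike clear to the right. I move forward a little and lower in stages.

move_arm:
  deltas:
    - [0, [-0.005, 0, 0], 0]
    - [0, [-0.01, 0, 0.003], 0]
    - [0, [-0.013, 0, 0.008], 0]
    - [0, [-0.013, 0, 0.014], 0]
    - [0, [-0.013, 0, 0.02], 0]
    - [0, [-0.013, 0, 0.025], 0]
    - [0, [-0.013, 0, 0.029], 0]
    - [0, [-0.013, 0, 0.03], 0]
    - [0, [-0.013, 0, 0.03], 0]
    - [0, [-0.013, 0, 0.03], 0]

```text
time_s: 22.35
eef_pos: [0.5639, -0.259, 0.0027]
eef_rot: [-3.141, -0.0, -1.476]
wrist_force: [-0.5, 0.3, 0.5]
gripper_width: -0.0002
```

move_arm:
  deltas:
    - [0, [0, 0, 0.001], 0]
    - [0, [0, 0, 0.003], 0]
    - [0, [0, 0, 0.005], 0]
    - [0, [0, 0, 0.007], 0]
    - [0, [0, 0, 0.009], 0]
    - [0, [0, 0, 0.011], 0]
    - [0, [0, 0, 0.011], 0]
    - [0, [0, 0, 0.011], 0]
    - [0, [0, 0, 0.011], 0]
    - [0, [0, 0, 0.011], 0]

```text
time_s: 23.35
eef_pos: [0.5638, -0.2589, -0.0084]
eef_rot: [-3.141, -0.0, -1.476]
wrist_force: [-0.1, -0.1, -0.1]
gripper_width: -0.0002
```

```bash
python3 look.py w13 0
python3 - <<'E'
from rig import cams
import cv2
im=cams.camera("scene");cv2.imwrite("pics/s13.png",cv2.resize(im[150:260,210:330],None,fx=5.4,fy=5.4,interpolation=cv2.INTER_CUBIC))
E
```

```text
23.35 tcp [-0.0179 -0.2724 -0.0084] F loc [-0.09 -0.13 -0.15]
```

View pics/w13.png

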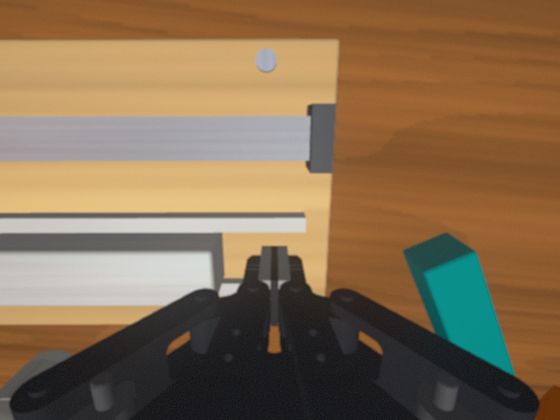

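View pics/s13.png

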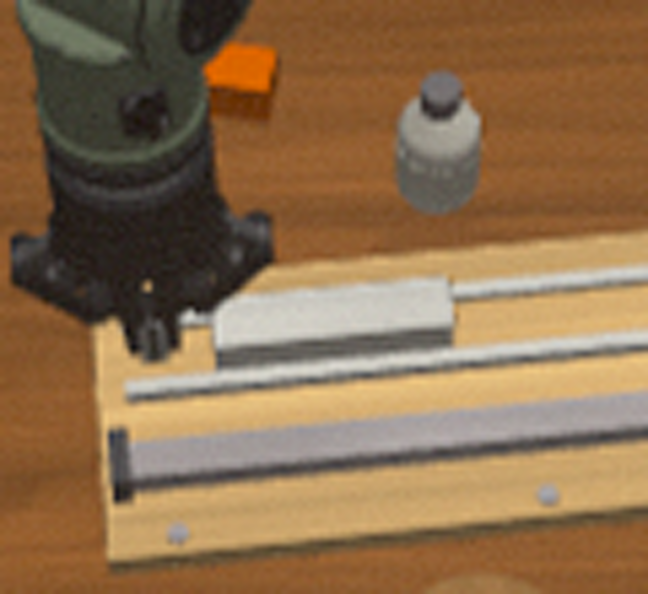

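The scene view shows the fingertips just behind the bar's tail, above the channel, with the glue bottle well clear. Now I push the bar gently.

move_arm:
  deltas:
    - [0, [-0.004, 0, 0], 0]
    - [0, [-0.009, 0, 0], 0]
    - [0, [-0.014, 0, 0], 0]
    - [0, [-0.019, 0, 0], 0]
    - [0, [-0.025, 0, 0], 0]
    - [0, [-0.032, 0, 0], 0]
    - [0, [-0.04, 0, 0], 0]
    - [0, [-0.047, 0, 0], 0]
    - [0, [-0.053, 0, 0], 0]
    - [0, [-0.057, 0, 0], 0]

```text
time_s: 24.45
eef_pos: [0.5583, -0.2014, -0.0085]
eef_rot: [3.142, 0.0, -1.476]
wrist_force: [0.5, -1.7, -1.0]
gripper_width: -0.0002
```

```bash
python3 look.py w14 0
```

```text
24.45 tcp [-0.018  -0.2146 -0.0085] F loc [ 0.32 -1.77 -0.97]
```

View pics/w14.png

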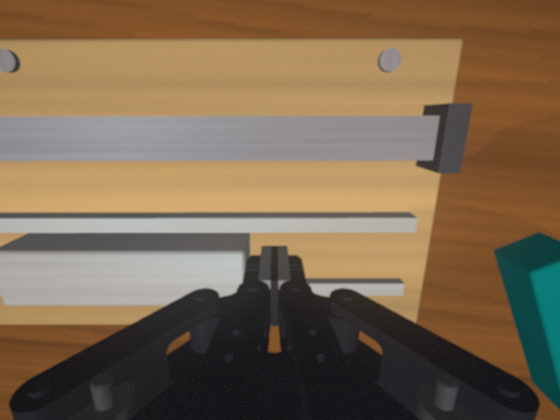

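Pushing with 1.7 N, the bar slides with the fingers. Its tail edge at (248,258) is against them, and about 0.234 m remains.

move_arm:
  deltas:
    - [0, [-0.004, 0, 0], 0]
    - [0, [-0.012, 0, 0], 0]
    - [0, [-0.023, 0, 0], 0]
    - [0, [-0.036, 0, 0], 0]
    - [0, [-0.05, 0, 0], 0]
    - [0, [-0.064, 0, 0], 0]
    - [0, [-0.077, 0, 0], 0]
    - [0, [-0.088, 0, 0], 0]
    - [0, [-0.096, 0, 0], 0]
    - [0, [-0.1, 0, 0], 0]

```text
time_s: 25.5
eef_pos: [0.5489, -0.1016, -0.0084]
eef_rot: [-3.142, -0.0, -1.475]
wrist_force: [0.3, -1.0, 0.1]
gripper_width: 0.0001
```

move_arm:
  deltas:
    - [0, [-0.004, 0, 0], 0]
    - [0, [-0.012, 0, 0], 0]
    - [0, [-0.023, 0, 0], 0]
    - [0, [-0.036, 0, 0], 0]
    - [0, [-0.05, 0, 0], 0]
    - [0, [-0.062, 0, 0], 0]
    - [0, [-0.073, 0, 0], 0]
    - [0, [-0.082, 0, 0], 0]
    - [0, [-0.088, 0, 0], 0]
    - [0, [-0.091, 0, 0], 0]

```text
time_s: 26.5
eef_pos: [0.5402, -0.0113, -0.0085]
eef_rot: [3.142, -0.0, -1.476]
wrist_force: [-0.0, -2.1, 1.4]
gripper_width: 0.0
```

```bash
python3 look.py w15 5
```

```text
26.5 tcp [-0.0181 -0.0237 -0.0085] F loc [-0.23 -2.12  1.37]
stop_pin []
notch_seat []
stop_face []
bar_nose []
bar_tail [([-0.019, -0.0093, 0.0346], 0.57)]
```

View pics/w15.png

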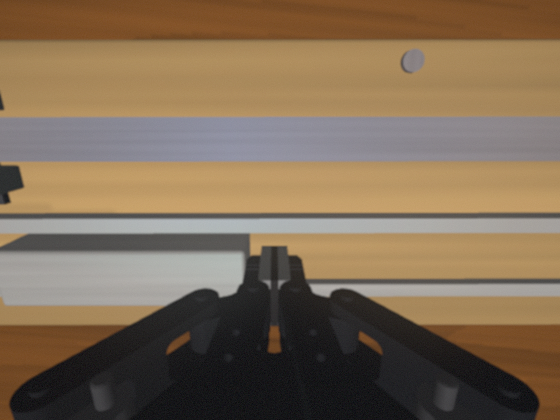

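```bash
cat > sc.py <<'E'
import sys
from rig import cams,models,env
from h import *
a=-1.4768+np.pi/2;ux=np.array([np.cos(a),np.sin(a)]);uy=np.array([-np.sin(a),np.cos(a)]);o=np.array([.556,.014])
L=lambda w:np.round([(w[:2]-o)@ux,(w[:2]-o)@uy,w[2]],4).tolist()
im=cams.camera("scene")
cv2.imwrite(f"pics/{sys.argv[1]}.png",cv2.resize(im[150:250,300:420],None,fx=6,fy=6,interpolation=cv2.INTER_CUBIC))
for t in ["stop_pin","stop_face","bar_nose","bar_tail"]:
    print(t,[(L(np.array(d["point"])),round(d["confidence"],2)) for d in models.mark_of("scene",t)[:3]])
print(env.get_state()["time_s"])
E
python3 sc.py s15
```

```text
stop_pin [([0.0485, 0.1318, 0.0294], 0.57)]
stop_face [([-0.0195, 0.1496, 0.0348], 0.56)]
bar_nose [([-0.1471, -0.4741, 0.0133], 0.93), ([0.204, -0.3975, 0.0147], 0.84), ([-0.0207, 0.1104, 0.0341], 0.69)]
bar_tail [([-0.0158, -0.3646, 0.0143], 0.97), ([-0.1873, -0.1967, 0.0146], 0.95), ([-0.0188, -0.0101, 0.0361], 0.8)]
27.05
```

View pics/s15.png

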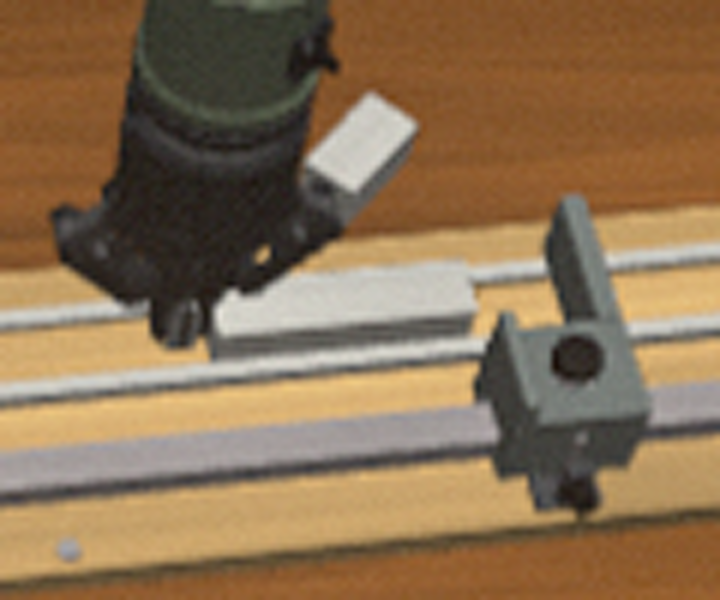

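The scene shows a gap of about 40 mm between the bar nose at zoom (475,295) and the stop arm at (555,260). The arm and bar are aligned.

move_arm:
  deltas:
    - [0, [-0.003, 0, 0], 0]
    - [0, [-0.007, 0, 0], 0]
    - [0, [-0.011, 0, 0], 0]
    - [0, [-0.015, 0, 0], 0]
    - [0, [-0.019, 0, 0], 0]
    - [0, [-0.023, 0, 0], 0]
    - [0, [-0.027, 0, 0], 0]
    - [0, [-0.03, 0, 0], 0]
    - [0, [-0.032, 0, 0], 0]
    - [0, [-0.033, 0, 0], 0]

```text
time_s: 28.05
eef_pos: [0.5371, 0.0212, -0.0086]
eef_rot: [3.141, -0.0, -1.476]
wrist_force: [-0.0, -1.3, -0.7]
gripper_width: -0.0
```

move_arm:
  deltas:
    - [0, [-0.0004, 0, 0], 0]
    - [0, [-0.0008, 0, 0], 0]
    - [0, [-0.0012, 0, 0], 0]
    - [0, [-0.0016, 0, 0], 0]
    - [0, [-0.002, 0, 0], 0]
    - [0, [-0.0024, 0, 0], 0]
    - [0, [-0.0028, 0, 0], 0]
    - [0, [-0.0032, 0, 0], 0]
    - [0, [-0.0036, 0, 0], 0]
    - [0, [-0.004, 0, 0], 0]

```text
time_s: 29.05
eef_pos: [0.5368, 0.025, -0.0085]
eef_rot: [3.142, 0.0, -1.476]
wrist_force: [-1.2, -1.4, -1.0]
gripper_width: 0.0003
```

```bash
python3 sc.py s16
```

```text
stop_pin [([0.0472, 0.1344, 0.0305], 0.91)]
stop_face [([-0.0192, 0.1514, 0.0319], 0.76)]
bar_nose [([-0.2254, -0.3175, 0.0144], 0.82), ([0.203, -0.3983, 0.0154], 0.81), ([-0.0226, 0.1466, 0.0357], 0.72)]
bar_tail [([-0.198, -0.5888, 0.0171], 0.96), ([-0.1875, -0.1973, 0.0136], 0.93), ([-0.0159, 0.0256, 0.0359], 0.92)]
29.3
```

View pics/s16.png

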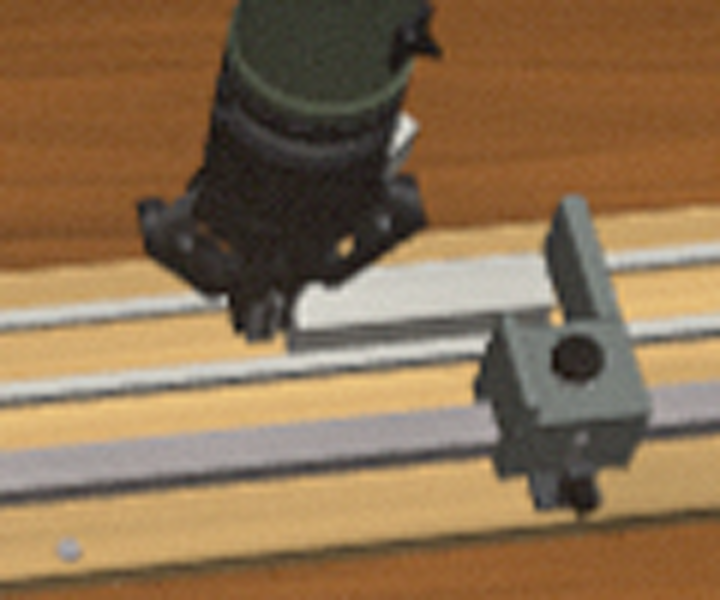

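The nose is about 4–5 mm short of the stop arm and the stop hasn't moved. I go on in small steps and watch the force.

move_arm:
  deltas:
    - [0, [-0.0003, 0, 0], 0]
    - [0, [-0.0006, 0, 0], 0]
    - [0, [-0.0009, 0, 0], 0]
    - [0, [-0.0012, 0, 0], 0]
    - [0, [-0.0015, 0, 0], 0]
    - [0, [-0.0018, 0, 0], 0]
    - [0, [-0.002, 0, 0], 0]
    - [0, [-0.002, 0, 0], 0]
    - [0, [-0.002, 0, 0], 0]
    - [0, [-0.002, 0, 0], 0]

```text
time_s: 30.3
eef_pos: [0.5366, 0.0269, -0.0085]
eef_rot: [-3.142, 0.0, -1.476]
wrist_force: [-0.0, -0.7, 0.4]
gripper_width: -0.0001
```

move_arm:
  deltas:
    - [0, [-0.0002, 0, 0], 0]
    - [0, [-0.0004, 0, 0], 0]
    - [0, [-0.0006, 0, 0], 0]
    - [0, [-0.0008, 0, 0], 0]
    - [0, [-0.001, 0, 0], 0]
    - [0, [-0.001, 0, 0], 0]
    - [0, [-0.001, 0, 0], 0]
    - [0, [-0.001, 0, 0], 0]
    - [0, [-0.001, 0, 0], 0]
    - [0, [-0.001, 0, 0], 0]

```text
time_s: 31.3
eef_pos: [0.5365, 0.0279, -0.0085]
eef_rot: [3.142, 0.0, -1.476]
wrist_force: [0.3, -0.4, -0.1]
gripper_width: -0.0002
```

move_arm:
  deltas:
    - [0, [-0.0002, 0, 0], 0]
    - [0, [-0.0004, 0, 0], 0]
    - [0, [-0.0006, 0, 0], 0]
    - [0, [-0.0008, 0, 0], 0]
    - [0, [-0.001, 0, 0], 0]
    - [0, [-0.001, 0, 0], 0]
    - [0, [-0.001, 0, 0], 0]
    - [0, [-0.001, 0, 0], 0]
    - [0, [-0.001, 0, 0], 0]
    - [0, [-0.001, 0, 0], 0]

```text
time_s: 32.3
eef_pos: [0.5364, 0.0289, -0.0085]
eef_rot: [-3.142, 0.0, -1.476]
wrist_force: [0.7, -0.8, -0.4]
gripper_width: -0.0002
```

move_arm:
  deltas:
    - [0, [-0.0002, 0, 0], 0]
    - [0, [-0.0004, 0, 0], 0]
    - [0, [-0.0006, 0, 0], 0]
    - [0, [-0.0008, 0, 0], 0]
    - [0, [-0.001, 0, 0], 0]
    - [0, [-0.001, 0, 0], 0]
    - [0, [-0.001, 0, 0], 0]
    - [0, [-0.001, 0, 0], 0]
    - [0, [-0.001, 0, 0], 0]
    - [0, [-0.001, 0, 0], 0]

```text
time_s: 33.3
eef_pos: [0.5363, 0.0299, -0.0085]
eef_rot: [-3.142, 0.0, -1.476]
wrist_force: [-0.1, -2.2, -0.2]
gripper_width: -0.0003
```

```bash
python3 sc.py s17;python3 look.py w17 0
```

```text
stop_pin [([0.1669, -0.1324, 0.0003], 0.67), ([0.0466, 0.1361, 0.0313], 0.62)]
stop_face [([-0.0199, 0.1503, 0.0343], 0.74)]
bar_nose [([-0.1475, -0.477, 0.0126], 0.91), ([-0.0201, 0.15, 0.0341], 0.87), ([-0.1236, -0.4184, 0.0163], 0.67)]
bar_tail [([0.1708, -0.2838, 0.0153], 0.84), ([-0.1853, -0.1948, 0.0134], 0.81), ([-0.0177, 0.0307, 0.0371], 0.67)]
33.55
33.55 tcp [-0.0181  0.0177 -0.0085] F loc [ 0.4  -0.9   0.94]
```

View pics/s17.png

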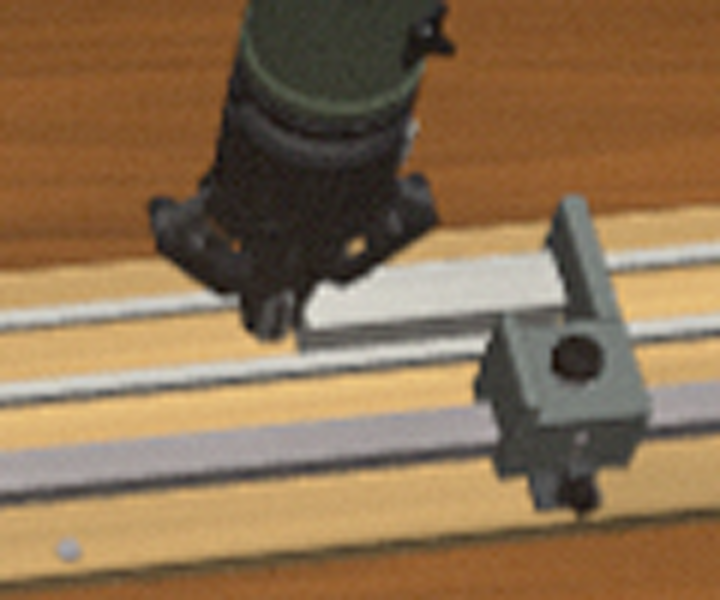

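View pics/w17.png

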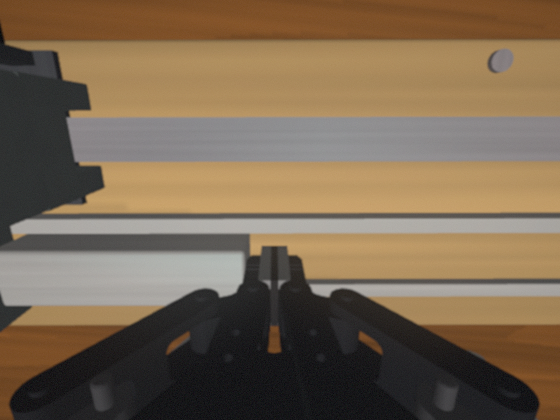

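move_arm:
  deltas:
    - [0, [-0.0002, 0, 0], 0]
    - [0, [-0.0004, 0, 0], 0]
    - [0, [-0.0006, 0, 0], 0]
    - [0, [-0.0008, 0, 0], 0]
    - [0, [-0.001, 0, 0], 0]
    - [0, [-0.001, 0, 0], 0]
    - [0, [-0.001, 0, 0], 0]
    - [0, [-0.001, 0, 0], 0]
    - [0, [-0.001, 0, 0], 0]
    - [0, [-0.001, 0, 0], 0]

```text
time_s: 34.6
eef_pos: [0.5362, 0.0309, -0.0085]
eef_rot: [-3.142, 0.0, -1.476]
wrist_force: [0.2, -2.2, 0.3]
gripper_width: 0.0001
```

move_arm:
  deltas:
    - [0, [-0.0002, 0, 0], 0]
    - [0, [-0.0004, 0, 0], 0]
    - [0, [-0.0006, 0, 0], 0]
    - [0, [-0.0006, 0, 0], 0]
    - [0, [-0.0006, 0, 0], 0]
    - [0, [-0.0006, 0, 0], 0]
    - [0, [-0.0006, 0, 0], 0]
    - [0, [-0.0006, 0, 0], 0]
    - [0, [-0.0006, 0, 0], 0]
    - [0, [-0.0006, 0, 0], 0]

```text
time_s: 35.6
eef_pos: [0.5362, 0.0315, -0.0085]
eef_rot: [-3.141, 0.0, -1.476]
wrist_force: [0.6, -1.9, 0.3]
gripper_width: 0.0005
```

```bash
python3 sc.py s18;python3 look.py w18 0
python3 - <<'E'
import cv2,numpy as np
g=lambda n:cv2.cvtColor(cv2.imread(f'pics/{n}.png'),cv2.COLOR_BGR2GRAY).astype(np.float32)
A={n:g(n) for n in('s15','s16','s17','s18')}
w=cv2.createHanningWindow((180,200),cv2.CV_32F)
for n in A: print(n,cv2.phaseCorrelate(A['s15'][310:510,480:660],A[n][310:510,480:660],w))
E
```

```text
stop_pin [([0.0451, 0.1341, 0.0313], 0.68), ([-0.0151, 0.0341, 0.0386], 0.49)]
stop_face [([-0.022, 0.1518, 0.0343], 0.78)]
bar_nose [([-0.0213, 0.1543, 0.034], 0.9), ([-0.1441, -0.4735, 0.0109], 0.75), ([-0.2232, -0.3144, 0.0138], 0.71)]
bar_tail [([-0.1996, -0.5874, 0.0175], 0.83), ([-0.0148, -0.3669, 0.0156], 0.76), ([-0.0141, 0.0328, 0.0354], 0.7)]
35.85
35.85 tcp [-0.0181  0.0193 -0.0085] F loc [ 0.2  -1.02  0.61]
s15 ((2.809485977195436e-11, 2.8848035071860068e-12), 1.000000158243292)
s16 ((-0.006042864332457043, -0.03827474189836266), 0.5809355623457166)
s17 ((-0.10009442294007442, -0.8857636037611059), 0.41788842434353296)
s18 ((-0.3794166419156966, -0.013025765072313789), 0.4322546884748671)
```

View pics/s18.png

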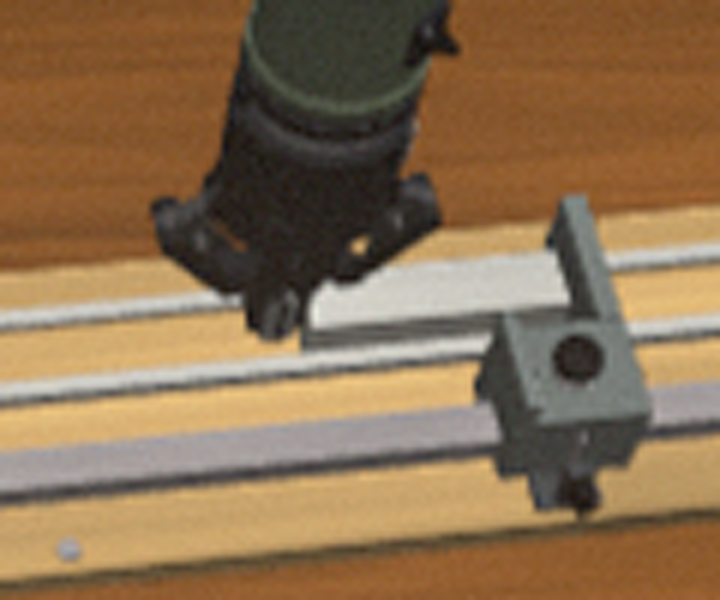

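The stop has not moved (under 0.2 mm), and the bar is within about 1 mm of the arm. I continue with fine steps.

move_arm:
  deltas:
    - [0, [-0.0002, 0, 0], 0]
    - [0, [-0.0004, 0, 0], 0]
    - [0, [-0.0006, 0, 0], 0]
    - [0, [-0.0006, 0, 0], 0]
    - [0, [-0.0006, 0, 0], 0]
    - [0, [-0.0006, 0, 0], 0]
    - [0, [-0.0006, 0, 0], 0]
    - [0, [-0.0006, 0, 0], 0]
    - [0, [-0.0006, 0, 0], 0]
    - [0, [-0.0006, 0, 0], 0]

```text
time_s: 36.9
eef_pos: [0.5361, 0.032, -0.0085]
eef_rot: [3.142, -0.0, -1.476]
wrist_force: [1.3, -4.0, -0.3]
gripper_width: -0.0004
```

move_arm:
  deltas:
    - [0, [-0.0002, 0, 0], 0]
    - [0, [-0.0004, 0, 0], 0]
    - [0, [-0.0006, 0, 0], 0]
    - [0, [-0.0006, 0, 0], 0]
    - [0, [-0.0006, 0, 0], 0]
    - [0, [-0.0006, 0, 0], 0]
    - [0, [-0.0006, 0, 0], 0]
    - [0, [-0.0006, 0, 0], 0]
    - [0, [-0.0006, 0, 0], 0]
    - [0, [-0.0006, 0, 0], 0]

```text
time_s: 37.9
eef_pos: [0.5362, 0.0323, -0.0085]
eef_rot: [-3.141, -0.001, -1.476]
wrist_force: [0.8, -4.8, 0.1]
gripper_width: -0.0001
```

The force rose to 4.8 N: the bar is butted against the stop. A quick check, then I withdraw.

```bash
python3 sc.py s19
python3 - <<'E'
import cv2,numpy as np
g=lambda n:cv2.cvtColor(cv2.imread(f'pics/{n}.png'),cv2.COLOR_BGR2GRAY).astype(np.float32)
w=cv2.createHanningWindow((180,200),cv2.CV_32F)
for n in('s16','s18','s19'): print(n,cv2.phaseCorrelate(g('s15')[310:510,480:660],g(n)[310:510,480:660],w))
E
```

```text
stop_pin [([0.0477, 0.1338, 0.0305], 0.64)]
stop_face [([-0.0206, 0.1512, 0.0379], 0.97)]
bar_nose [([-0.0189, 0.1529, 0.0365], 0.9), ([0.2036, -0.3984, 0.0166], 0.83), ([-0.1244, -0.4193, 0.014], 0.79)]
bar_tail [([-0.015, 0.0329, 0.0392], 0.87), ([0.1724, -0.2833, 0.0154], 0.68), ([-0.1968, -0.5857, 0.0169], 0.63)]
38.15
s16 ((0.026319710566951926, 0.010297614103777164), 0.7311242410871718)
s18 ((-0.0810227988764467, 0.01891335690629603), 0.6497711959415012)
s19 ((0.028516500026185554, 0.039027020332156326), 0.4824736158582899)
```

move_arm:
  deltas:
    - [0, [0.002, 0, 0], 0]
    - [0, [0.008, 0, 0], 0]
    - [0, [0.02, 0, 0], 0]
    - [0, [0.035, 0, 0], 0]
    - [0, [0.05, 0, 0], 0]
    - [0, [0.06, 0, -0.01], 0]
    - [0, [0.065, 0, -0.03], 0]
    - [0, [0.065, 0, -0.06], 0]
    - [0, [0.065, 0, -0.09], 0]
    - [0, [0.065, 0, -0.12], 0]

```text
time_s: 39.15
eef_pos: [0.5422, -0.033, 0.1134]
eef_rot: [-3.141, 0.0, -1.477]
wrist_force: [-0.6, -0.3, -0.4]
gripper_width: 0.0002
```

move_arm:
  deltas:
    - [0, [0.02, -0.02, -0.01], 0]
    - [0, [0.04, -0.04, -0.02], 0]
    - [0, [0.06, -0.06, -0.03], 0]
    - [0, [0.07, -0.07, -0.03], 0]
    - [0, [0.07, -0.07, -0.03], 0]
    - [0, [0.07, -0.07, -0.03], 0]
    - [0, [0.07, -0.07, -0.03], 0]
    - [0, [0.07, -0.07, -0.03], 0]
    - [0, [0.07, -0.07, -0.03], 0]
    - [0, [0.07, -0.07, -0.03], 0]

```text
time_s: 40.15
eef_pos: [0.6182, -0.0947, 0.1415]
eef_rot: [3.141, 0.0, -1.476]
wrist_force: [-0.6, 0.9, 1.1]
gripper_width: -0.0001
```

```bash
python3 sc.py s20; python3 look.py w20 5; python3 -c "
import cv2
im=cv2.imread('pics/w20.png');cv2.imwrite('pics/w20z.png',cv2.resize(im[130:330,0:270],None,fx=2.9,fy=2.9,interpolation=cv2.INTER_CUBIC))"
```

```text
stop_pin [([0.0486, 0.1325, 0.0332], 0.85)]
stop_face [([-0.0199, 0.1509, 0.0374], 0.9)]
bar_nose [([-0.0193, 0.1512, 0.0366], 0.84), ([-0.1214, -0.4214, 0.015], 0.75), ([0.2023, -0.3981, 0.016], 0.75)]
bar_tail [([-0.015, -0.3667, 0.0155], 0.88), ([-0.0176, 0.0341, 0.0375], 0.87), ([-0.1866, -0.1957, 0.0125], 0.69)]
40.4
40.4 tcp [ 0.052  -0.1144  0.1415] F loc [-0.13 -0.09 -0.37]
stop_pin []
notch_seat []
stop_face [([-0.0193, 0.1511, 0.0319], 0.69)]
bar_nose [([-0.0194, 0.1555, 0.0358], 0.92), ([-0.1436, -0.4724, 0.0174], 0.88)]
bar_tail [([0.1708, -0.2862, 0.016], 0.94), ([-0.0175, 0.0304, 0.0351], 0.88)]
```

View pics/s20.png

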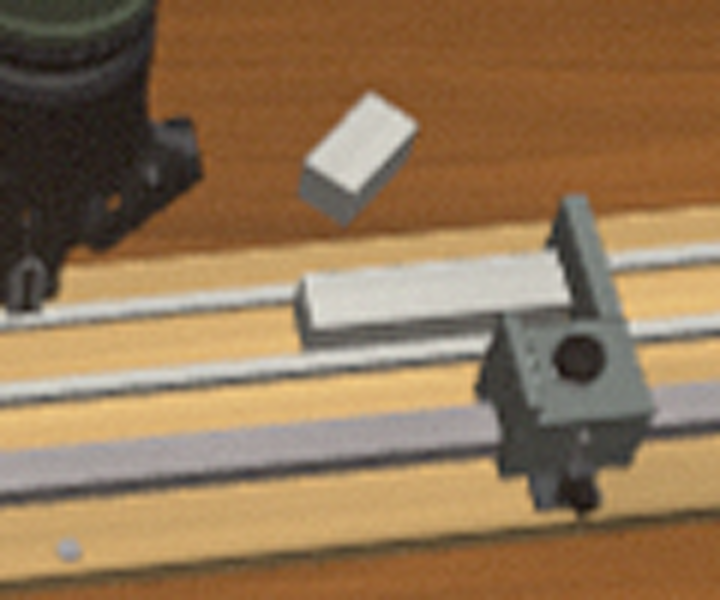

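View pics/w20z.png

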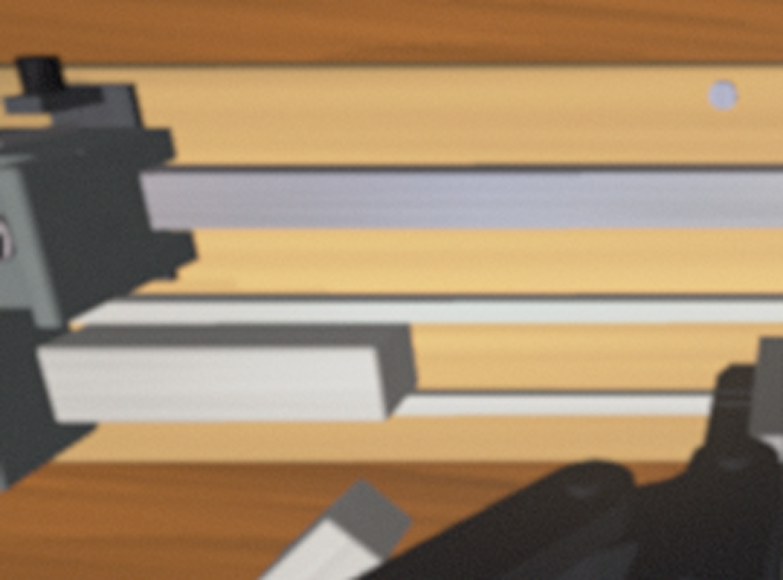

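The bar lies flat with its nose against the stop arm, and the stop is unchanged in the notch. The offcut is in place and the robot is clear. I'm handing in.

```bash
python3 -c "
from rig import env
print(env.hand_in(),env.get_state()['time_s'])"
```

```text
the job is handed in; nothing more can be done
the job is handed in; nothing more can be done
```

I pushed the stop into the clip's notch with the closed fingers, then slid the aluminium bar up against it, and handed the job in at about 40 s of the 64 s allowed. No verdict is reported on hand-in.

- **Stop:** The push force rose to 5 N, then dropped, and the stop sprang about 3 mm ahead of the fingers. The last camera readings put its pin at fence y ≈ 0.1325–0.134, against an estimated seat of 0.1335.
- **Bar:** I pushed it until the force rose to 4.8 N at contact. The stop did not visibly move under that push, so it was held in the notch. The last scene view puts the bar's nose and the stop arm's face within 1 mm of each other. The last wrist-camera marks differ by 4 mm, which is the marks' own accuracy.
- **Finger length:** The real fingertips ended about 45 mm short of the reported tool point. My first approach therefore passed over the push plate without touching it, so I worked with the tool commanded lower.
- **Not directly checked:**
  - The pin's lift: I judged the pin seated from the position, the spring-ahead and how it held.
  - The loose items: I did not measure them at the end. The offcut looked unmoved in the last view; the glue, tape and screwdriver were not checked there. I felt no contact with any of them.

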